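# Release the slicer's blade cassette and catch it on the chute

### The job

The blade cassette of the vegetable slicer has to come out for washing. With a fingertip, push the black lock knob fully outward; then press the red release key down with one finger while the other finger stands in the chute below the cassette, so that the cassette springs out of its seat and is stopped there by that finger before it slides away down the chute. Do not lift the cassette, leave the other things alone, and finish while still holding the cassette trapped at rest against the finger.

Things in the scene. Friction and masses are not known exactly. Their poses are not given: they have to be found in the camera images.
- slicer: Table-top vegetable slicer (white plastic, aluminium deck, black D-handle at its high end, 140 mm wide, 350 mm long), standing firmly on the worktop; it does not shift. Origin: on the worktop under the middle of the deck. Its x axis is level and points to the high end, y to its left side (seen from the low end, looking uphill), z up.
- deck: The slicer's sloping deck, 20 degrees: a smooth chute 67 mm wide between 36 mm wide white side frames whose tops are at z = 5 mm. Origin: on the chute floor's centre line, 80 mm above the worktop. x points uphill along the chute, y left across it (level), z off the floor. The chute runs from x = 72 mm (feed table, top at z = 15 mm) down to its open low end at x = -165 mm.
- cassette: Loose dark green cassette with steel blade, 48 mm along the chute x 64 wide x 16 high, 120 g; front face solid from z = 5.5 mm up. Origin: centre of its underside, axes like the deck's. Seated: deck x = 34 mm (front at x = 10), a spring (2.5 N, 14 mm stroke) behind it. Let go, it shoots downhill (-x) at 0.5 to 0.9 m/s and is off the low end in under half a second unless something stands in its way.
- cassette_front (a point): Middle of the upper front (downhill) edge of the cassette, 16 mm above its underside.
- key (a joint): Travel of the red release key in m: 0 up, 0.007 fully down (2 N to start, 6 N fully down; springs back when let go). It moves square to the deck. The catch in front of the cassette, 4 mm high, is fixed to the key and lets the cassette go once the key is 0.004 or more down.
- key_top (a point): Centre of the top of the red release key on the right side frame: deck x = -20, y = -54.5, z = 15 mm (8 mm when fully down). The top is 30 mm along the chute by 28 mm across, parallel to the deck. One finger of an open gripper can press it while the other stands over the chute at the same height, downhill of the cassette.
- lock (a joint): Travel of the black lock in m: 0 to 0.001 at the start (locked: its steel bolt crosses the chute just in front of the cassette), 0.016 fully outward (open). It moves straight along deck +y, away from the chute, takes about 2 N and stays where it is left.
- lock_knob (a point): Middle of the inner face (toward the chute) of the black lock knob on the left side frame: deck x = -14, y = 44 (locked), z = 14 mm. The knob is 24 mm along the chute, 10 mm across, and stands from z = 5 to z = 19 mm. Push it on this face from the chute side.
- onion: Red onion, about 65 mm, on the chopping board at the left; bystander.
- garlic: Garlic bulb, 60 mm, on the chopping board; bystander.
- pinch_bowl: Small white bowl, 85 mm across, 38 mm high; bystander.
- mug: Green mug, 106 mm high, at the back; bystander.
- tumbler: Glass tumbler, 91 mm high, at the back; bystander.
Things that resemble listed ones, but are neither listed nor needed, are in the scene too. Leave any orange or turquoise look-alike of the cassette alone.

How it is judged:
By the outcome, as a careful person would: the job done as asked, in the order asked, and still so for the second after the job is handed in, while the arm keeps its last pose, push and grip.
It also fails if it takes over 38 s, if anything falls off the work surface, if the arm or the gripper's body presses on something with over 40 N, if the wrist force passes 120 N, or if a joint passes its speed limit or range.

### The arm

A 6-joint arm with a two-finger parallel gripper is mounted at the origin on a cart in front of the work surface, level with it; the furniture and walls round the work are solid. World frame = base frame: x ahead of the robot, y to its left, z up, the work surface at z = 0. Lengths are in mm, angles in rad, forces in N, time in s.
With the tool pointing down it reaches from about 425 to 950 mm from the base axis. Payload 3.5 kg.
Tool frame: the origin (TCP) lies midway between the tips of the shut fingers; the grasp point (between the pads) lies 19 mm behind it (hold_point_z is the distance from the TCP to the grasp point, in mm); z points along the fingers, y is the line along which they close (so a half turn about z gives the same grasp; the last joint's range is limited). The gripper opens to 85 mm and grips with 20 to 120 N. Pads are 22 mm wide; open, the fingers measure 114 mm over their backs; the gripper's body (76 mm by 85 mm) begins 54 mm behind the grasp point. The pads swing forward as they close: fully open they stand 13 mm farther back than shut.
Start: joints at [0.956, 0.286, 1.577, -0, 1.279, -0.15], TCP at [302.528, 603.393, 231.325] pointing down, gripper open.
Joint ranges: [-2.77, 2.77], [-0.9, 2.22], [0.21, 2.48], [-1.53, 4.67], [0.24, 2.81], [-2.84, 2.84]. Speed limits (rad/s): [2.79, 2.79, 3.14, 3.14, 3.14, 3.14].

### API

Orientations are given as a unit quaternion [w, x, y, z].
In Python, from station import * gives the robot as it stands. The module is installed in compiled form; this text tells all that it offers.
- The arm moves only by the tool arm_command, never from a script. Its argument "increments" is a list of rows, each a list of 3 entries, a list of its own where there are three numbers: the opening, from 0 (shut) to 1 (fully open), then the shift along the tool's x, y, z in mm, then the turn about the tool's z in rad. In form: [[claw, [tx, ty, tz], roll], ...]. A call has 1 to 12 rows; each row is the pose to reach, as a shift and turn from the pose commanded when the call began, along the tool's axes at that moment; what a row does not reach only later rows make up. A row lasts 1/12 s, in which the tool goes at most 41.7 mm and 7.16 degrees, less where a joint would pass 70% of its speed; a pose out of reach is approached as far as the arm can. A call with a gripper value outside its range is refused whole. The fingers move at their own pace and stop on an object; "squeeze" is the grip in N (left out, the last holds). Time passes only in rows, so rows that repeat a pose let the fingers close. It gives the time, the measured TCP pose, the force, the opening and the grip force at its end, in the units of the state.
- get_state(): the state, without advancing time (a new reading comes with each control period).
- read_camera(name): name is "scene" or "top"; returns a dict with "img" (480x640x3 uint8, blue, green, red), "mtx" (3x3 intrinsics, pixels), "T" (4x4, takes a point from camera to world coordinates). Camera axes: x right, y down, z forward; pixel columns grow to the right and rows downward; lengths in mm; the calibration is good to about 2 mm. A picture is of the moment at which its call begins. There is no depth.
- finish_job(): hands the job in; it is judged then, once.
Trained networks look in a picture, given as the dict that the camera call returned (one of the last four; its "shot" number tells which), for a name from the list of things; names that differ only in an ending like _2 or _b are one class to them, and where a whole thing is asked for, a point or a joint stands for the part that bears it (a point fixed in the world has none). Each returns a list of dicts, best first, with "p" (0 to 1); they miss things now and then, are a little off and sometimes report something else, mostly with a low value. They report only what shows in the picture. A call takes as long as a camera call. They do not tell look-alikes from the thing itself.
- recognise(picture, target): "at" ([column, row] in pixels, amid what is visible of it).
- trace(picture, target): "mask" (480x640 bool, what is visible of it) and "at" ([column, row] in pixels, amid what is visible of it).
The state is a dict: "time": time; "joint_pos": joint angles; "qvel": joint speeds; "joint_efforts": joint torques, N m; "position": TCP position; "orientation": TCP orientation; "contact_force": force on the tool from outside, world axes, zero at the start; "moment": the same for the moment, N m; "width": finger opening in mm; "grip_force": force on a finger pad.
Only numpy, scipy, OpenCV 4.12 (cv2) and the standard library are available. Lean on these libraries where they do the work, as an engineer would, in place of code of your own. Each camera call takes 0.05 s, during which the arm holds its last target. There are 200 camera calls.

## Working session

There is one attempt and no reset: what is moved stays moved. The work goes in short steps, Python scripts to look and compute and a tool call to move; the robot and the scene stay as the last step left them, time stands still between calls to the robot, and variables do not carry over. Pictures are saved under pics/ and viewed, at most 10 in all, crops included, and the job is handed in when it is done.

Besides the shell and the picture viewer there is one more tool, called after "Emit:" as name(argument=value, ...) on one line, values as JSON. arm_command: Moves the arm, as the interface text tells. Its arguments: {"type":"object","properties":{"increments":{"type":"array"},"squeeze":{"type":"number"}},"required":["increments"]}

```bash
mkdir -p pics; python3 - <<'E'
from station import *
import cv2,numpy as np
s=get_state();print({k:s[k] for k in('time','position','orientation','width','contact_force')})
for n in("scene","top"):
    p=read_camera(n);cv2.imwrite(f"pics/{n}0.png",p["img"])
    print(n,p["mtx"].tolist(),np.round(p["T"],3).tolist())
    for t in("slicer","cassette","cassette_front","key_top","lock_knob"):
        print(t,[(np.round(d["at"]).tolist(),round(d["p"],2)) for d in recognise(p,t)][:4])
E
```

```text
{'time': 0.0, 'position': array([302.14727829, 602.85769899, 229.9351012 ]), 'orientation': array([-4.56844542e-04,  2.30325389e-01,  9.73112935e-01, -1.10539173e-03]), 'width': 85.30818553593647, 'contact_force': array([ 0.44443584, -0.66504813, -0.42442123])}
scene [[495.8973682646095, 0.0, 315.1507250977736], [0.0, 495.8973682646095, 246.9146422810504], [0.0, 0.0, 1.0]] [[0.609, -0.491, 0.623, -33.577], [-0.793, -0.36, 0.492, -221.96], [-0.018, -0.793, -0.609, 712.102], [0.0, 0.0, 0.0, 1.0]]
slicer [([337.0, 313.0], 0.74)]
cassette [([269.0, 292.0], 0.87), ([228.0, 327.0], 0.64), ([465.0, 268.0], 0.32)]
cassette_front [([347.0, 286.0], 0.73), ([230.0, 328.0], 0.64), ([272.0, 294.0], 0.57), ([465.0, 266.0], 0.44)]
key_top [([362.0, 322.0], 0.79)]
lock_knob [([310.0, 297.0], 0.68)]
top [[500.80123732438085, 0.0, 322.93627498985893], [0.0, 500.80123732438085, 236.0480894540489], [0.0, 0.0, 1.0]] [[0.026, -0.989, 0.143, 446.376], [-0.999, -0.023, 0.025, 283.206], [-0.022, -0.144, -0.989, 1057.857], [0.0, 0.0, 0.0, 1.0]]
slicer [([404.0, 281.0], 0.88), ([270.0, 234.0], 0.63)]
cassette [([314.0, 281.0], 0.82), ([313.0, 339.0], 0.71), ([400.0, 271.0], 0.65)]
cassette_front [([315.0, 280.0], 0.87), ([401.0, 270.0], 0.84), ([309.0, 342.0], 0.62)]
key_top [([434.0, 288.0], 0.75), ([378.0, 290.0], 0.73)]
lock_knob [([380.0, 289.0], 0.53)]
```

View pics/scene0.png

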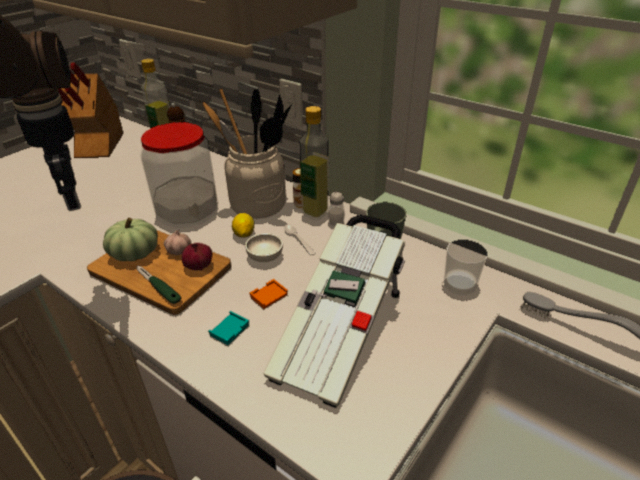

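View pics/top0.png

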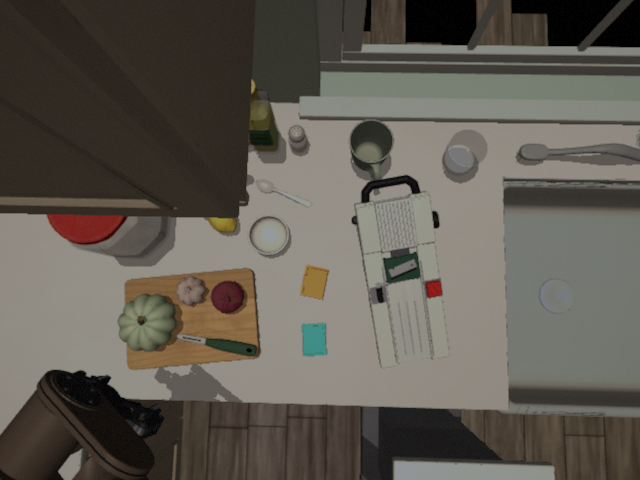

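The scene shows the slicer with the green cassette at scene (345,285) and top (402,268). The red key is at top (434,288) and the black knob at top (377,294). Look-alikes are the orange one at top (314,282) and the turquoise one at top (314,339). I choose the green one in the slicer.

```bash
cat > h.py <<'E'
from station import *
import cv2,numpy as np
from scipy.optimize import least_squares
c,s=np.cos(np.radians(20)),np.sin(np.radians(20))
RD=np.array([[c,0,-s],[0,1,0],[s,0,c]])
def d2w(P,q):  # deck->world
    P=np.atleast_2d(P)@RD.T+[0,0,80]
    a=q[2];R=np.array([[np.cos(a),-np.sin(a),0],[np.sin(a),np.cos(a),0],[0,0,1]])
    return P@R.T+[q[0],q[1],0]
def w2d(W,q):
    a=q[2];R=np.array([[np.cos(a),-np.sin(a),0],[np.sin(a),np.cos(a),0],[0,0,1]])
    return ((np.atleast_2d(W)-[q[0],q[1],0])@R-[0,0,80])@RD
def proj(W,p):
    T=np.array(p["T"]);C=(np.atleast_2d(W)-T[:3,3])@T[:3,:3];u=C@np.array(p["mtx"]).T
    return u[:,:2]/u[:,2:]
def red(p,roi):
    x0,y0,x1,y1=roi;h=cv2.cvtColor(p["img"],cv2.COLOR_BGR2HSV)[y0:y1,x0:x1]
    m=((h[...,0]<8)|(h[...,0]>172))&(h[...,1]>170)&(h[...,2]>100)
    y,x=np.nonzero(m);return np.array([x.mean()+x0,y.mean()+y0]),m.sum()
E
python3 - <<'E'
from h import *
S=read_camera("scene");T=read_camera("top")
rs,rt=red(S,(345,305,380,335)),red(T,(422,275,446,302));print(rs,rt)
obs=[(T,[-20,-54.5,14],rt[0]),(S,[-20,-54.5,13],rs[0]),
 (T,[-165,69.5,5],[381,366]),(T,[-165,-69.5,5],[447,357]),(S,[-165,69.5,5],[270,377]),(S,[-165,-69.5,5],[335,398]),
 (T,[-14,49,19],[377.5,293.5])]
f=lambda q:np.concatenate([(proj(d2w(P,q),p)[0]-o) for p,P,o in obs])
q=least_squares(f,[500,100,0],loss="soft_l1").x
print(q,np.degrees(q[2]));print(f(q).reshape(-1,2).round(1))
np.save("q.npy",q)
out=[]
for p,(x0,y0,x1,y1) in((S,(260,210,420,410)),(T,(340,180,460,380))):
    im=cv2.resize(p["img"][y0:y1,x0:x1],None,fx=3-.5*(p is S)*0,fy=3,interpolation=cv2.INTER_CUBIC)
    for P in([10,0,16],[10,32,16],[10,-32,16],[58,32,16],[-20,-54.5,15],[-14,44,14],[-165,69.5,5],[-165,-69.5,5],[-165,33.5,0],[-165,-33.5,0],[72,33.5,15]):
        u=(proj(d2w(P,q),p)[0]-[x0,y0]+.5)*3
        cv2.circle(im,tuple(int(v) for v in u),3,(255,0,255),1)
    out.append(im)
o=np.hstack(out)[:, :800];print(o.shape);cv2.imwrite("pics/c1.png",o)
E
```

```text
(array([361.17372881, 319.79661017]), np.int64(236)) (array([433.59487179, 288.56923077]), np.int64(195))
[5.02918226e+02 1.51323939e+02 1.85249969e-01] 10.614041357361627
[[-0.5  0.1]
 [ 0.1 -0.2]
 [-2.2 -0.2]
 [ 0.5 -2.3]
 [-7.3 -6. ]
 [ 1.3  3.7]
 [ 2.4  1.6]]
(600, 800, 3)
```

View pics/c1.png

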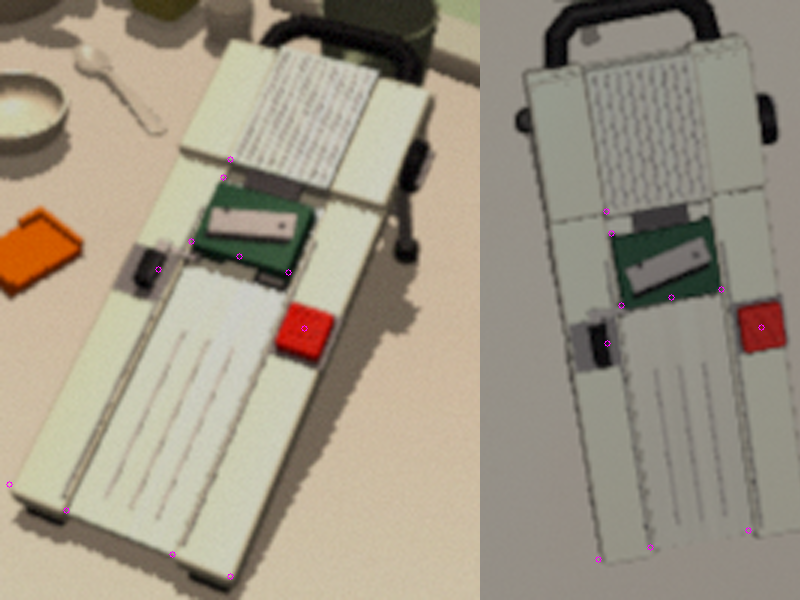

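```bash
python3 - <<'E'
from h import *
S=read_camera("scene");T=read_camera("top")
rs,rt=red(S,(345,305,380,335)),red(T,(422,275,446,302))
sc=lambda x,y:[260+x/3-.5,210+y/3-.5]
tp=lambda x,y:[340+(x-480)/3-.5,180+y/3-.5]
obs=[(T,[-20,-54.5,14],rt[0]),(S,[-20,-54.5,13],rs[0]),
 (T,[-165,69.5,5],tp(602,562)),(S,[-165,69.5,5],sc(14,495)),(S,[-165,-69.5,5],sc(232,579)),
 (T,[-14,49,19],tp(600,345)),(S,[-14,49,14],sc(148,266)),
 (T,[72,69.5,15],tp(552,219)),(T,[72,-69.5,15],tp(763,187)),(S,[72,69.5,15],sc(182,149)),
 (T,[10,32,16],tp(619,307)),(T,[10,-32,16],tp(719,294))]
f=lambda q:np.concatenate([(proj(d2w(P,q),p)[0]-o) for p,P,o in obs])
q=least_squares(f,[500,100,0],loss="soft_l1").x
print(q,np.degrees(q[2]));print(f(q).reshape(-1,2).round(1))
np.save("q.npy",q)
for n,P in dict(key=[-20,-54.5,15],knob=[-14,44,14],front=[10,0,16],low=[-165,0,0]).items(): print(n,d2w(P,q).round(1))
s0=get_state();print(s0["position"],s0["time"])
E
```

```text
[5.02065617e+02 1.51296001e+02 1.95948066e-01] 11.226997167092449
[[-0.4  0.2]
 [ 0.1  0.1]
 [-0.4 -0.3]
 [-1.2 -2.5]
 [ 0.4 -0.4]
 [ 0.6  1.3]
 [ 0.6  0.9]
 [-1.   1.5]
 [ 1.4 -0.4]
 [-1.7 -1.3]
 [ 1.   0.1]
 [ 0.7 -1.3]]
key [[489.2  93.2  87.3]]
knob [[475.9 191.   88.4]]
front [[505.9 152.1  98.5]]
low [[350.  121.1  23.6]]
[302.50341222 603.40259205 231.34752924] 0.8
```

```bash
cat >> h.py <<'E'
from scipy.spatial.transform import Rotation as Ro
q=np.load("q.npy")
def Rt(): 
    w,x,y,z=get_state()["orientation"];return Ro.from_quat([x,y,z,w]).as_matrix()
def shift(W,yaw=None):
    R=Rt();st=get_state();d=R.T@(np.ravel(W)-st["position"])
    ya=np.arctan2(R[1,1],R[0,1]);want=q[2]+np.pi/2
    print("shift",d.round(1),"roll",round(-(want-ya),3),"deck tcp",w2d(st["position"],q).round(1),"t",round(st["time"],2))
E
python3 - <<'E'
from h import *
pre=d2w([-15,22,11.3],q)[0];print(pre)
shift(pre+[0,0,80]);
E
```

```text
[480.16577099 169.37820674  85.48822446]
shift [-353.3 -308.4   65.9] roll -0.661 deck tcp [[-49.5 482.3 179.1]] t 0.8
```

Emit:
arm_command(increments=[[0, [-353, -308, 0], -0.661], [0, [-353, -308, 0], -0.661], [0, [-353, -308, 0], -0.661], [0, [-353, -308, 0], -0.661], [0, [-353, -308, 0], -0.661], [0, [-353, -308, 0], -0.661], [0, [-353, -308, 0], -0.661], [0, [-353, -308, 0], -0.661], [0, [-353, -308, 0], -0.661], [0, [-353, -308, 0], -0.661], [0, [-353, -308, 0], -0.661], [0, [-353, -308, 20], -0.661]], squeeze=30)

```text
time: 1.8
position: [484.3, 166.2, 216.0]
orientation: [0.005, -0.096, 0.995, -0.001]
contact_force: [0.9, 0.6, 0.8]
width: 0.1
grip_force: 0.0
```

Emit:
arm_command(increments=[[0, [0, 0, 40], 0], [0, [0, 0, 40], 0], [0, [0, 0, 40], 0]])

```text
time: 2.05
position: [478.2, 169.4, 169.3]
orientation: [-0.003, -0.098, 0.995, -0.0]
contact_force: [0.9, -0.7, 0.7]
width: 0.1
grip_force: 0.0
```

```bash
python3 - <<'E'
from h import *
s=get_state();print(s["position"],s["width"],s["contact_force"])
shift(d2w([-15,22,11.3],q)[0])
S=read_camera("scene");T=read_camera("top")
out=[]
for p,(x0,y0,x1,y1) in((S,(260,210,420,410)),(T,(340,180,446,380))):
    im=cv2.resize(p["img"][y0:y1,x0:x1],None,fx=3,fy=3,interpolation=cv2.INTER_CUBIC)
    for P in(s["position"],d2w([-14,44,14],q)[0]):
        u=(proj(P,p)[0]-[x0,y0]+.5)*3; cv2.circle(im,tuple(int(v) for v in u),3,(255,0,255),1)
    out.append(im)
cv2.imwrite("pics/c2.png",np.hstack(out)[:,:800])
E
```

```text
[478.16931375 169.39596696 169.27580179] 0.0741963017399319 [ 0.86660002 -0.71044507  0.73757105]
shift [-2.5 -0.4 83.8] roll -0.0 deck tcp [[11.8 22.4 90.7]] t 2.05
```

View pics/c2.png

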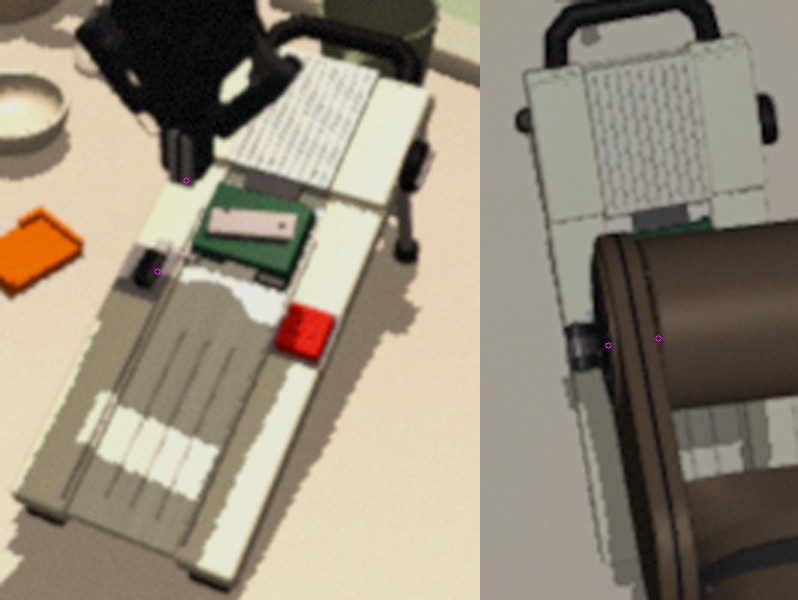

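The picture shows the shut fingertips at crop (187,178), agreeing with the projected TCP. The knob marker at (157,271) sits on the knob's inner face, so I descend beside the knob.

Emit:
arm_command(increments=[[0, [-2.5, 0, 40], 0], [0, [-2.5, 0, 70], 0], [0, [-2.5, 0, 78], 0], [0, [-2.5, 0, 82], 0], [0, [-2.5, 0, 82], 0], [0, [-2.5, 0, 82], 0]])

```text
time: 2.65
position: [484.1, 170.9, 91.7]
orientation: [0.002, -0.098, 0.995, 0.0]
contact_force: [-0.4, 0.3, 0.1]
width: 0.2
grip_force: 0.0
```

```bash
python3 - <<'E'
from h import *
print(Rt().round(3).tolist(),get_state()["contact_force"]);shift(d2w([-15,45.5,11.3],q)[0])
E
```

```text
[[-0.981, -0.196, 0.004], [-0.196, 0.981, 0.001], [-0.004, -0.0, -1.0]] [-0.43871981  0.28719515  0.09905367]
shift [ 4.2 22.8  6.2] roll 0.001 deck tcp [[-8.9 22.8 15.7]] t 2.65
```

Emit:
arm_command(increments=[[0, [4, 0, 4], 0], [0, [4, 0, 4], 0], [0, [4, 5, 4], 0], [0, [4, 7, 4], 0], [0, [4, 9, 4], 0]])

```text
time: 3.07
position: [477.0, 178.7, 85.8]
orientation: [0.0, -0.098, 0.995, 0.0]
contact_force: [-1.1, -0.4, 0.3]
width: -0.0
grip_force: 0.0
```

```bash
python3 - <<'E'
from h import *
shift(d2w([-15,45.5,11.3],q)[0])
E
```

```text
shift [-1.3 13.7  0.3] roll 0.0 deck tcp [[-16.2  31.8  12. ]] t 3.07
```

Emit:
arm_command(increments=[[0, [-1, 2, 0], 0], [0, [-1, 4, 0], 0], [0, [-1, 6, 0], 0], [0, [-1, 6, 0], 0]])

```text
time: 3.4
position: [476.7, 184.7, 85.4]
orientation: [0.0, -0.098, 0.995, -0.0]
contact_force: [-0.2, -1.5, 1.3]
width: -0.0
grip_force: 0.7
```

Emit:
arm_command(increments=[[0, [0, 2, 0], 0], [0, [0, 4, 0], 0], [0, [0, 5, 0], 0], [0, [0, 5, 0], 0]])

```text
time: 3.73
position: [475.6, 189.6, 85.4]
orientation: [0.0, -0.098, 0.995, 0.0]
contact_force: [0.0, -1.0, 2.0]
width: 0.3
grip_force: 0.7
```

```bash
python3 - <<'E'
from h import *
print(get_state()["contact_force"]);shift(d2w([-15,45.5,11.3],q)[0])
S=read_camera("scene")
cv2.imwrite("pics/c3.png",cv2.resize(S["img"][250:350,280:400],None,fx=5,fy=5,interpolation=cv2.INTER_CUBIC))
E
```

```text
[ 0.01104572 -0.96333549  1.98260163]
shift [-0.5  2.8 -0.1] roll 0.0 deck tcp [[-15.5  42.7  11.3]] t 3.73
```

View pics/c3.png

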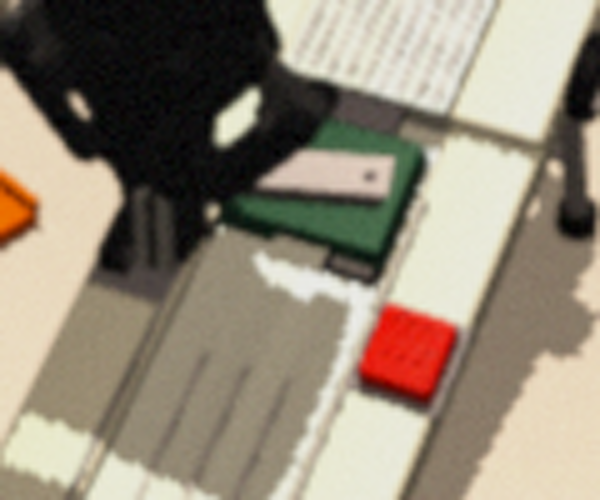

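The knob, at about crop (112,245), is at the finger's outer side and moving out. I keep pushing to its stop.

Emit:
arm_command(increments=[[0, [0, 1, 0], 0], [0, [0, 2, 0], 0], [0, [0, 3, 0], 0], [0, [0, 3, 0], 0]])

```text
time: 4.12
position: [475.1, 192.4, 85.3]
orientation: [0.0, -0.098, 0.995, 0.0]
contact_force: [-0.7, -1.3, 1.0]
width: -0.1
grip_force: 0.7
```

Emit:
arm_command(increments=[[0, [0, 1, 0], 0], [0, [0, 2, 0], 0], [0, [0, 2, 0], 0]])

```text
time: 4.37
position: [474.7, 194.4, 85.3]
orientation: [0.0, -0.098, 0.995, 0.0]
contact_force: [0.6, -1.3, 1.5]
width: 0.1
grip_force: 0.7
```

Emit:
arm_command(increments=[[0, [0, 1, 0], 0], [0, [0, 2, 0], 0], [0, [0, 2, 0], 0]])

```text
time: 4.62
position: [474.6, 195.1, 85.4]
orientation: [0.0, -0.099, 0.995, -0.002]
contact_force: [1.0, -6.7, 0.9]
width: -0.1
grip_force: 3.2
```

Emit:
arm_command(increments=[[0, [0, 1, 0], 0], [0, [0, 1, 0], 0]])

```text
time: 4.78
position: [474.6, 195.3, 85.4]
orientation: [0.0, -0.099, 0.995, -0.002]
contact_force: [0.7, -9.8, 2.0]
width: 0.2
grip_force: 4.5
```

```bash
python3 - <<'E'
from h import *
print(get_state()["contact_force"]);shift(d2w([-22,-27,60],q)[0])
E
```

```text
[ 0.73394291 -9.79748057  2.03978219]
shift [ 23.  -75.6 -43.1] roll 0.002 deck tcp [[-15.4  48.5  11.4]] t 4.78
```

Emit:
arm_command(increments=[[0, [0, -8, 0], 0], [0, [0, -12, -10], 0], [0, [0, -12, -45], 0], [0, [0, -12, -75], 0], [0.47, [10, -45, -75], 0], [0.47, [10, -79, -75], 0], [0.47, [10, -79, -75], 0], [0.47, [10, -79, -75], 0], [0.47, [10, -79, -75], 0]])

```text
time: 5.53
position: [479.6, 118.0, 160.6]
orientation: [0.0, -0.097, 0.995, 0.001]
contact_force: [0.4, 0.1, -0.2]
width: 40.2
grip_force: 0.0
```

```bash
python3 - <<'E'
from h import *
s=get_state();print(s["contact_force"],s["width"]);P=d2w([-21,-27,18.8],q)[0];shift(P)
S=read_camera("scene");R=Rt()
im=S["img"]
cv2.imwrite("pics/c4.png",cv2.resize(im[230:350,270:410],None,fx=5,fy=5,interpolation=cv2.INTER_CUBIC))
h=s["width"]/2
for dz in(0,5,10):print(dz,[((proj(s["position"]+R@[0,k*h,-dz],S)[0]-[270,230]+.5)*5).round() for k in(-1,1)])
print(((proj(d2w([-14,60,14],q),S)[0]-[270,230]+.5)*5).round())
E
```

```text
[ 0.43385737  0.14994241 -0.15296607] 40.193827595244514
shift [-2.4  1.2 70.1] roll -0.001 deck tcp [[  0.7 -28.3  85.5]] t 5.53
0 [array([444., 295.]), array([333., 260.])]
5 [array([445., 284.]), array([333., 249.])]
10 [array([445., 272.]), array([333., 238.])]
[173. 339.]
```

View pics/c4.png

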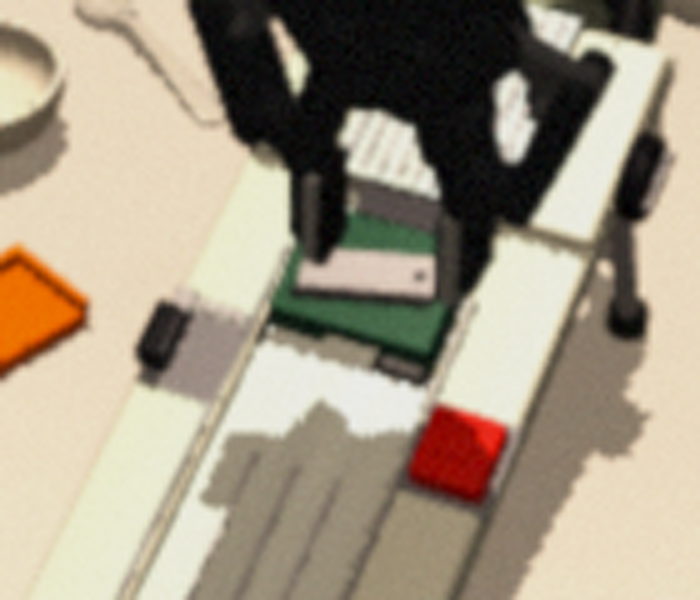

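The knob now stands fully outward at crop (165,335), and the bolt is gone. The fingertips are at about (325,260) and (468,298). I lower over the key.

Emit:
arm_command(increments=[[0.47, [-2, 1, 40], 0], [0.47, [-2, 1, 60], 0], [0.47, [-2, 1, 65], 0], [0.47, [-2, 1, 65], 0], [0.47, [-2, 1, 65], 0], [0.47, [-2, 1, 65], 0]])

```text
time: 6.08
position: [482.7, 119.6, 97.0]
orientation: [0.002, -0.098, 0.995, -0.0]
contact_force: [0.8, 0.2, 0.5]
width: 40.0
grip_force: 0.0
```

```bash
python3 - <<'E'
from h import *
s=get_state();print(s["position"],s["contact_force"],s["width"]);P=d2w([-21,-27,18.8],q)[0];shift(P)
S=read_camera("scene");T=read_camera("top")
cv2.imwrite("pics/c5.png",cv2.resize(S["img"][250:350,290:410],None,fx=6,fy=6,interpolation=cv2.INTER_CUBIC))
E
```

```text
[482.7005121  119.60917795  97.0348293 ] [0.82581501 0.24087243 0.49827662] 39.98973578323444
shift [1.  0.3 6.5] roll 0.001 deck tcp [[-17.8 -27.3  24.6]] t 6.08
```

View pics/c5.png

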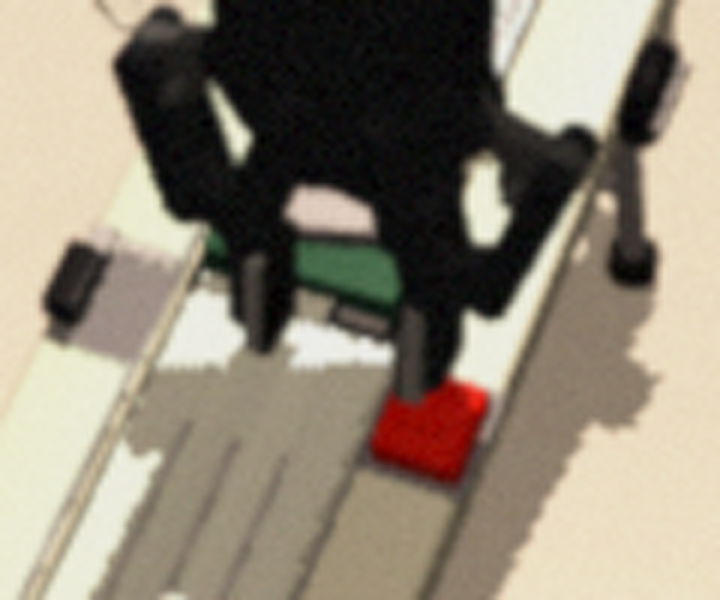

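Emit:
arm_command(increments=[[0.47, [2, 0, 2], 0], [0.47, [2, 0, 4], 0], [0.47, [2, 0, 5], 0], [0.47, [2, 0, 5], 0]])

```text
time: 6.52
position: [479.2, 118.7, 90.1]
orientation: [-0.0, -0.098, 0.995, 0.0]
contact_force: [-0.2, 0.3, -0.1]
width: 40.3
grip_force: 0.0
```

Emit:
arm_command(increments=[[0.47, [0, 0, 1], 0], [0.47, [0, 0, 2], 0], [0.47, [0, 0, 2], 0], [0.47, [0, 0, 2], 0]])

```text
time: 6.85
position: [479.4, 118.7, 88.2]
orientation: [-0.0, -0.098, 0.995, 0.0]
contact_force: [0.6, -0.0, -0.1]
width: 40.1
grip_force: 0.0
```

```bash
python3 - <<'E'
from h import *
s=get_state();print(s["contact_force"]);shift(d2w([-21,-27,18.8],q)[0])
E
```

```text
[ 0.5700236  -0.04325531 -0.12744451]
shift [-2.4  0.5 -2.3] roll 0.0 deck tcp [[-24.  -27.5  17.5]] t 6.85
```

Emit:
arm_command(increments=[[0.47, [0, 0, 1], 0], [0.47, [0, 0, 1], 0], [0.47, [0, 0, 1], 0]])

```text
time: 7.1
position: [479.6, 118.8, 87.4]
orientation: [0.0, -0.098, 0.995, -0.0]
contact_force: [-0.6, 0.2, 0.1]
width: 39.9
grip_force: 0.2
```

Emit:
arm_command(increments=[[0.47, [0, 0, 1], 0], [0.47, [0, 0, 1], 0], [0.47, [0, 0, 1], 0]])

```text
time: 7.35
position: [479.7, 118.7, 86.6]
orientation: [0.0, -0.098, 0.995, -0.0]
contact_force: [-0.1, -0.4, 1.8]
width: 40.1
grip_force: 0.9
```

Emit:
arm_command(increments=[[0.47, [0, 0, 1], 0], [0.47, [0, 0, 1], 0], [0.47, [0, 0, 1], 0]])

```text
time: 7.6
position: [479.7, 118.7, 85.6]
orientation: [0.0, -0.098, 0.995, -0.0]
contact_force: [-0.5, 0.5, 1.8]
width: 40.1
grip_force: 1.3
```

Contact came at z≈87.4. Now a quick press to about 6 mm of travel.

Emit:
arm_command(increments=[[0.47, [0, 0, 4.6], 0], [0.47, [0, 0, 4.6], 0], [0.47, [0, 0, 4.6], 0], [0.47, [0, 0, 4.6], 0], [0.47, [0, 0, 4.6], 0], [0.47, [0, 0, 4.6], 0]])

```text
time: 8.1
position: [479.0, 118.6, 80.6]
orientation: [-0.001, -0.098, 0.995, -0.0]
contact_force: [-2.6, -2.1, 4.5]
width: 40.1
grip_force: 2.8
```

```bash
python3 - <<'E'
from h import *
s=get_state();print(s["contact_force"],s["grip_force"]);shift(d2w([-21,-27,18.8],q)[0])
S=read_camera("scene")
cv2.imwrite("pics/c6.png",cv2.resize(S["img"][250:350,290:410],None,fx=6,fy=6,interpolation=cv2.INTER_CUBIC))
for t in("cassette","cassette_front"):print(t,[(d["at"],d["p"]) for d in recognise(S,t)])
E
```

```text
[-2.55188685 -2.14086133  4.4772824 ] 2.8233639758258278
shift [-2.8  0.6 -9.9] roll 0.0 deck tcp [[-27.  -27.6  10.4]] t 8.1
cassette [([343.3, 302.3], 0.81), ([268.5, 291.5], 0.8), ([230.9, 327.7], 0.73)]
cassette_front [([272.0, 294.0], 0.83), ([230.3, 330.5], 0.77), ([345.7, 302.5], 0.76)]
```

View pics/c6.png

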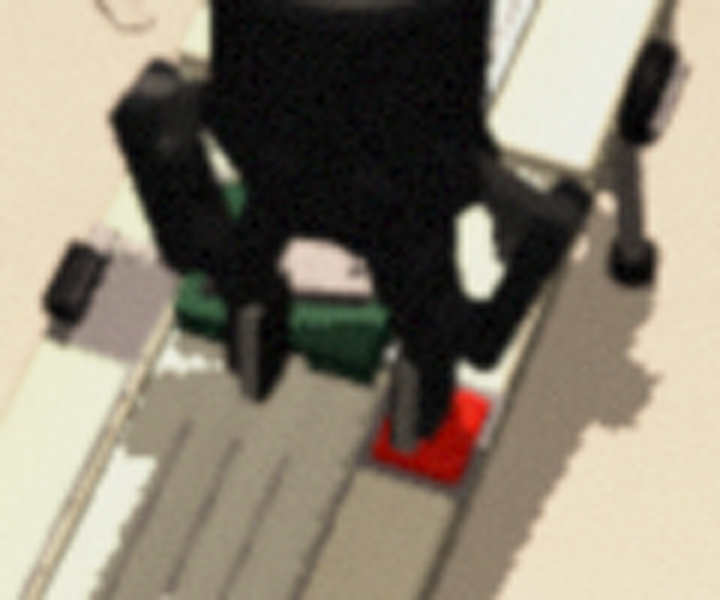

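The cassette has sprung out and rests against the finger at crop (255,340), with the key held down. I let it settle and check that it stays.

Emit:
arm_command(increments=[[0.47, [0, 0, 0], 0], [0.47, [0, 0, 0], 0], [0.47, [0, 0, 0], 0], [0.47, [0, 0, 0], 0], [0.47, [0, 0, 0], 0], [0.47, [0, 0, 0], 0], [0.47, [0, 0, 0], 0], [0.47, [0, 0, 0], 0]])

```text
time: 8.92
position: [479.3, 118.8, 80.6]
orientation: [-0.0, -0.098, 0.995, 0.0]
contact_force: [-3.9, -0.5, 4.3]
width: 40.2
grip_force: 2.9
```

```bash
python3 - <<'E'
from h import *
a=cv2.imread("pics/c6.png");S=read_camera("scene")
b=cv2.resize(S["img"][250:350,290:410],None,fx=6,fy=6,interpolation=cv2.INTER_CUBIC)
d=cv2.GaussianBlur(cv2.absdiff(a,b),(0,0),6).max(2);print(d.max(),(d>25).sum())
for t in("cassette",):print([(x["at"],x["p"]) for x in recognise(S,t)])
s=get_state();print(s["contact_force"],s["position"])
cv2.imwrite("pics/c7.png",b)
E
```

```text
28 87
[([269.7, 290.6], 0.8), ([229.0, 328.9], 0.77), ([341.9, 302.5], 0.62), ([326.0, 340.3], 0.23)]
[-3.07333795 -0.16896403  4.36979375] [479.35607293 118.80424914  80.66399133]
```

View pics/c7.png

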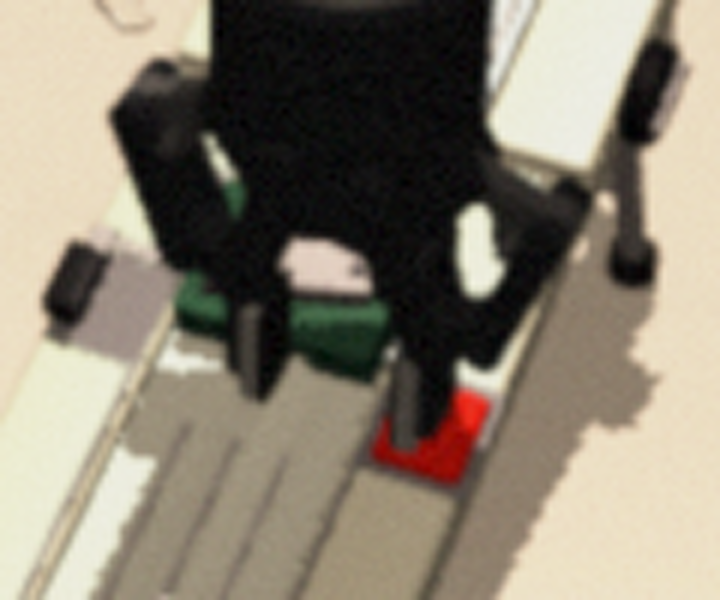

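The picture is unchanged: the cassette is at rest against the finger, the key is down and the knob is out. I hand it in.

```bash
python3 -c "
from station import *
print(finish_job())"
```

```text
the job is handed in; nothing more can be done
None
```

I handed the job in at about 9 s: the lock knob is fully out, the red key is held down, and the cassette is out of its seat, at rest against the finger in the chute.

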